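# Sort three bushings with a pin gauge

## Robot

A 6-joint arm with a two-finger parallel gripper is mounted at the origin on a cart in front of the work surface, level with it; the furniture and walls round the work are solid. World frame = base frame: x ahead of the robot, y to its left, z up, the work surface at z = 0. Lengths are in m, angles in rad, forces in N, time in s.
With the tool pointing down it reaches from about 0.275 to 0.85 m from the base axis. Payload 5.2 kg.
Tool frame: the origin (TCP) lies at the very end of the fingers, on their centre line; the grasp point (between the pads) lies 19 mm behind it; z points along the fingers, y is the line along which they close (so a half turn about z gives the same grasp; the last joint's range is limited). The gripper opens to 85 mm and grips with 20 to 120 N. Pads are 22 mm wide; open, the fingers measure 114 mm over their backs; the gripper's body (76 mm by 85 mm) begins 54 mm behind the grasp point. The pads swing forward as they close: fully open they stand 13 mm farther back than shut.
Start: joints at [1.062, 0.259, 1.535, -0, 1.348, -0.203], TCP at [0.166, 0.524, 0.231] pointing down, gripper open.
Joint ranges: [-3.14, 3.14], [-0.91, 2.08], [0.19, 2.58], [-1.22, 4.36], [0.22, 2.71], [-3.12, 3.12]. Speed limits (rad/s): [2.57, 2.57, 3.14, 3.14, 3.14, 3.14].

## Interface

Orientations are given as a unit quaternion [w, x, y, z].
In Python, from plant import r, grab_frame, camera_params, trace, pinpoint gives the robot as it stands.
- The arm moves only by the shell command python3 -m handwheel 'ROWS' [FORCE]. ROWS is JSON, a list of rows, each a list of 3 entries, a list of its own where there are three numbers: the shift along the tool's x, y, z in mm, then the turn about the tool's z in degrees, then the finger opening in mm, from 0 to 85.4. A call has exactly 8 rows; each row shifts and turns the commanded pose from where the row before left it, along the tool's axes as they then stand; what a row does not reach is not made up. A row lasts 1/10 s, in which the tool goes at most 50 mm and 8.59 degrees, less where a joint would pass 70% of its speed; a pose out of reach is approached as far as the arm can. A call with a gripper value outside its range is refused whole. The fingers move at their own pace and stop on an object; FORCE is the grip in N (left out, the last holds). Time passes only in rows, so rows that do not move let the fingers close, or fill a call up. It gives the time, the measured TCP pose, the force, the opening and the grip force at its end, in the units of the state.
- r.read_state(): the state, without advancing time (a new reading comes with each control period).
- grab_frame(name): name is "scene" or "top" or "wrist"; returns the picture (400x640x3 uint8, blue, green, red); there is no depth.
- camera_params(name): a dict with "intrinsics" (3x3 intrinsics, pixels), "world_from_camera" (4x4, takes a point from camera to world coordinates). Camera axes: x right, y down, z forward; pixel columns grow to the right and rows downward; lengths in m; the calibration is good to about 2 mm. A picture is of the moment at which its call begins: read the wrist's pose just before it. camera_params takes no time and is no camera call; for the wrist camera it gives the pose at the moment of the call.
- r.close_job(): hands the job in; it is judged then, once.
Trained networks look in the newest picture that a camera, given by its name, has taken for a name from the list of things; names that differ only in an ending like _2 or _b are one class to them, and where a whole thing is asked for, a point or a joint stands for the part that bears it (a point fixed in the world has none). Each returns a list of dicts, best first, with "p" (0 to 1); they miss things now and then, are a little off and sometimes report something else, mostly with a low value. They report only what shows in the picture. A call takes as long as a camera call. They do not tell look-alikes from the thing itself.
- trace(query, camera): "mask" (400x640 bool, what is visible of it) and "point" ([column, row] in pixels, amid what is visible of it).
- pinpoint(query, camera): "point" ([column, row] in pixels: a listed point, or the origin of a listed thing).
The state is a dict: "clock": time; "qpos": joint angles; "joint_velocities": joint speeds; "tau": joint torques, N m; "ee_pos": TCP position; "eef_rot": TCP orientation; "contact_force": force on the tool from outside, world axes, zero at the start; "wrist_torque": the same for the moment, N m; "finger_gap": opening from 0.0 (shut) to 1.0 (fully open); "finger_force": force on a finger pad.
Only numpy, scipy, OpenCV 4.12 (cv2) and the standard library are available. Lean on these libraries where they do the work, as an engineer would, in place of code of your own. Each camera call takes 0.05 s, during which the arm holds its last target. There are 200 camera calls.

## Task

Take the pin gauge from its stand and try it gently by feel in the three loose steel bushings: only one is bored to size, and the pin goes fully home in it, shoulder down on the face; in the others it stops part way, and it must not be forced. Leave the gauge standing home in the bushing that fits, where that bushing stands on the worktop, and stand the two narrow bushings upright in the red reject tray. Leave the other things alone.

Things in the scene. Friction and masses are not known exactly. Their poses are not given: they have to be found in the camera images.
- bush_a_mid (a point): Centre (half-way up, on the axis) of a plain round steel bushing standing loose and upright on the worktop: outside diameter 44 mm, height 44 mm, 0.35 kg (may vary by a quarter); z is the bore's axis. All three bushings look alike: the mouth of the bore is 16 mm wide for the top 22 mm. In one of the three it stays 16 mm all the way through; in the other two it narrows at that depth to a 12 mm throat. Which is which is not told, and is found only by feel.
- bush_a_mouth (a point): Centre of that bushing's upper face, 22 mm above its centre, where the 16 mm mouth opens; z points up out of the bore.
- bush_a: The same bushing; this origin is the centre of its underside.
- bush_b_mid (a point): Centre (half-way up, on the axis) of a plain round steel bushing standing loose and upright on the worktop: outside diameter 44 mm, height 44 mm, 0.35 kg (may vary by a quarter); z is the bore's axis. All three bushings look alike: the mouth of the bore is 16 mm wide for the top 22 mm. In one of the three it stays 16 mm all the way through; in the other two it narrows at that depth to a 12 mm throat. Which is which is not told, and is found only by feel.
- bush_b_mouth (a point): Centre of that bushing's upper face, 22 mm above its centre, where the 16 mm mouth opens; z points up out of the bore.
- bush_b: The same bushing; this origin is the centre of its underside.
- bush_c_mid (a point): Centre (half-way up, on the axis) of a plain round steel bushing standing loose and upright on the worktop: outside diameter 44 mm, height 44 mm, 0.35 kg (may vary by a quarter); z is the bore's axis. All three bushings look alike: the mouth of the bore is 16 mm wide for the top 22 mm. In one of the three it stays 16 mm all the way through; in the other two it narrows at that depth to a 12 mm throat. Which is which is not told, and is found only by feel.
- bush_c_mouth (a point): Centre of that bushing's upper face, 22 mm above its centre, where the 16 mm mouth opens; z points up out of the bore.
- bush_c: The same bushing; this origin is the centre of its underside.
- gauge_grip (a point): Centre of the handle of the pin gauge, which at the start stands upright in the wooden stand. From the tip up: steel pin, diameter 14 mm, 36 mm long, its end tapered to 10.4 mm over the last 2.5 mm; dark round shoulder 30 mm wide and 5 mm thick; square green handle 20 x 20 mm and 44 mm tall with a thin yellow band at each end. x and y are square to the handle's sides, z is up. 0.14 kg. This point is 63 mm above the tip and 22 mm above the top of the shoulder.
- gauge_tip (a point): Lower end of the gauge's pin, on its axis. It is 36 mm below the bushing's upper face when the gauge is fully home with its shoulder on that face; in a narrow bushing it stops 22 to 25 mm deep. A few newtons of push are enough to tell; over 40 N would count as forcing it.
- gauge: The same gauge; this origin is at the pin's tip.
- stand: Pale wooden block 60 x 60 mm, 45 mm high, fixed, with a loose 19 mm hole down its middle for the gauge; origin at the centre of its underside. The gauge's shoulder rests on its top.
- tray: Red reject tray, fixed to the worktop, 110 mm (its x) by 190 mm (its y) outside, walls 4 mm thick and 16 mm high, floor 4 mm; origin at the centre of its underside. It takes two bushings side by side along y.
- kiln_meter: A bystander to leave alone: hand-held meter, yellow and black, 133 x 68 x 28 mm; origin at the centre of its underside.
- frit_jar: A bystander to leave alone: glass jar with blue contents and yellow cap, 64 mm wide, 92 mm high; origin at the centre of its underside.
- tape_roll: A bystander to leave alone: roll of blue tape, 67 mm wide, 19 mm high; origin at the centre of its underside.
- wax_block: A bystander to leave alone: yellow block of beeswax, 43 x 64 x 26 mm; origin at the centre of its underside.
There are look-alikes about, which are no part of the job. There is more than one size of the gauge; the job needs the smaller.

How it is judged:
By the outcome, as a careful person would: the job done as asked, in the order asked, and still so for the second after the job is handed in, with the robot touching nothing.
It also fails if it takes over 72 s, if anything falls off the work surface, if the arm or the gripper's body presses on something with over 40 N, if the wrist force passes 120 N, or if a joint passes its speed limit or range.

## Working session

There is one attempt and no reset: what is moved stays moved. The work goes in short steps, Python scripts to look and compute and a shell command to move; the robot and the scene stay as the last step left them, time stands still between calls to the robot, and variables do not carry over. Pictures are saved under pics/ and viewed, at most 11 in all, crops included, and the job is handed in when it is done.

```bash
ls; mkdir -p pics; cat > h.py <<'E'
import numpy as np, cv2
from plant import r, grab_frame, camera_params, trace, pinpoint
def ray(cam,px,z,cp=None):
    cp=cp or camera_params(cam); K=np.array(cp["intrinsics"]);T=np.array(cp["world_from_camera"])
    d=T[:3,:3]@np.linalg.inv(K)@np.array([px[0],px[1],1.]); o=T[:3,3]
    return o+d*(z-o[2])/d[2]
def st():
    s=r.read_state(); print({k:np.round(s[k],3).tolist() for k in("clock","ee_pos","eef_rot","contact_force","finger_gap","qpos")})
    return s
E
python3 - <<'E'
from h import *
st()
for c in("top","scene"):
    f=grab_frame(c); cv2.imwrite(f"pics/{c}1.png",f)
    print(c,np.round(camera_params(c)["world_from_camera"],2).tolist())
    for q,z in(("bush_a_mouth",.044),("gauge_grip",.072),("stand",0),("tray",0)):
        for d in pinpoint(q,c)[:5]: print(q,round(d["p"],2),np.round(d["point"]),np.round(ray(c,d["point"],z),3))
E
```

```text
pics
{'clock': 0.0, 'ee_pos': [0.165, 0.524, 0.23], 'eef_rot': [-0.0, 0.152, 0.988, -0.001], 'contact_force': [1.074, 0.029, 0.599], 'finger_gap': 0.998, 'qpos': [1.062, 0.259, 1.536, -0.0, 1.348, -0.203]}
top [[0.02, -1.0, 0.06, 0.48], [-1.0, -0.02, 0.01, 0.1], [-0.01, -0.06, -1.0, 1.08], [0.0, 0.0, 0.0, 1.0]]
bush_a_mouth 0.49 [315. 197.] [0.553 0.148 0.044]
bush_a_mouth 0.3 [358. 274.] [0.378 0.047 0.044]
gauge_grip 0.52 [406. 295.] [ 0.337 -0.059  0.072]
gauge_grip 0.46 [418. 256.] [ 0.424 -0.085  0.072]
stand 0.69 [314. 197.] [0.555 0.151 0.   ]
stand 0.57 [413. 254.] [ 0.425 -0.086  0.   ]
tray 0.78 [242. 190.] [0.569 0.326 0.   ]
tray 0.56 [317. 197.] [0.555 0.146 0.   ]
scene [[0.76, -0.31, 0.58, 0.01], [-0.65, -0.33, 0.68, -0.52], [-0.02, -0.89, -0.45, 0.48], [0.0, 0.0, 0.0, 1.0]]
bush_a_mouth 0.75 [321. 204.] [0.551 0.137 0.044]
bush_a_mouth 0.27 [278. 194.] [0.507 0.249 0.044]
gauge_grip 0.93 [302. 262.] [ 0.351 -0.051  0.072]
gauge_grip 0.92 [344. 256.] [ 0.417 -0.083  0.072]
gauge_grip 0.32 [319. 202.] [0.518 0.102 0.072]
gauge_grip 0.23 [385. 215.] [ 0.579 -0.034  0.072]
stand 0.94 [347. 290.] [ 0.418 -0.091  0.   ]
stand 0.16 [348. 283.] [ 0.435 -0.077  0.   ]
tray 0.78 [279. 192.] [0.567 0.335 0.   ]
tray 0.27 [387. 216.] [0.68  0.045 0.   ]
```

```bash
python3 - <<'E'
import cv2,numpy as np
t=cv2.imread("pics/top1.png")[130:350,180:480]; s=cv2.imread("pics/scene1.png")[130:350,220:520]
cv2.imwrite("pics/both.png",np.vstack([cv2.resize(t,(400,293),interpolation=2),cv2.resize(s,(400,293),interpolation=2)]))
cv2.imwrite("pics/t.png",cv2.resize(t,(780,572),interpolation=2)); cv2.imwrite("pics/s.png",cv2.resize(s,(780,572),interpolation=2))
E
```

```text
(no output)
```

View pics/t.png

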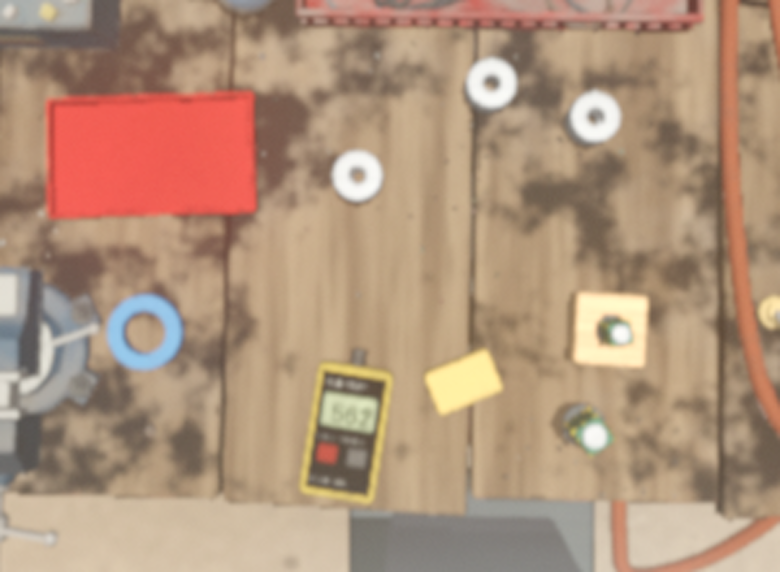

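View pics/s.png

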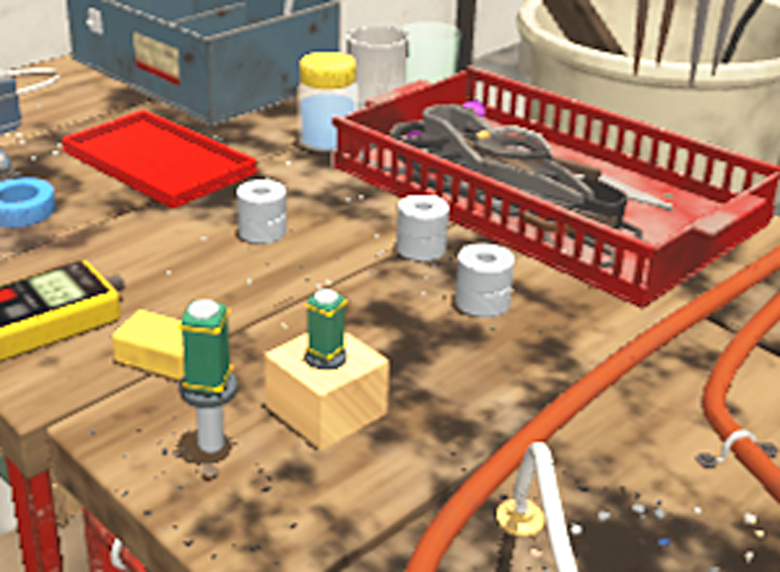

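The top picture shows the bushings at about (317,197), (369,162) and (409,175). The tray is at (238,190) and the stand with a gauge at (415,257).

Gauge candidates, in scene pixels:
- **(344,256):** stands in the wooden stand and is visibly smaller. This fits the description, since the gauge starts in the stand and the job needs the smaller size.
- **(302,262):** stands free on the bench and is larger, so it is a look-alike.

I'll confirm with a wrist crop above the stand.

```bash
cat >> h.py <<'E'
def R():
    from scipy.spatial.transform import Rotation as Q
    q=r.read_state()["eef_rot"]; return Q.from_quat([q[1],q[2],q[3],q[0]]).as_matrix()
def to(p,yaw=None):
    s=r.read_state(); m=R(); print("tool mm",np.round(m.T@(np.array(p)-s["ee_pos"])*1000,1),"y-axis deg",round(np.degrees(np.arctan2(m[1,1],m[0,1])),1))
E
python3 - <<'E'
from h import *
f=cv2.imread("pics/top1.png"); 
g=((f.min(2)>150)&(f.max(2).astype(int)-f.min(2)<25)).astype(np.uint8)
for c in cv2.findContours(g,cv2.RETR_EXTERNAL,cv2.CHAIN_APPROX_NONE)[0]:
    if cv2.contourArea(c)>120:
        e=cv2.minEnclosingCircle(c); print(np.round(e[0],1),round(e[1],1),np.round(ray("top",e[0],.044),4))
h=((f[...,2]>200)&(f[...,1]<90)).astype(np.uint8)
c=max(cv2.findContours(h,0,2)[0],key=cv2.contourArea);a=cv2.minAreaRect(c);print("tray",a,ray("top",a[0],.016),[np.round(ray("top",p,.016),3).tolist() for p in cv2.boxPoints(a)])
T=np.array(camera_params("wrist")["world_from_camera"]);m=R()
print(np.round(m.T@T[:3,:3],3),np.round(m.T@(T[:3,3]-r.read_state()["ee_pos"]),4),camera_params("wrist")["intrinsics"])
to([.42,-.087,.23])
E
```

```text
[375.5 385.5] 69.8 [0.1315 0.0035 0.044 ]
[383.5 338. ] 27.0 [ 0.2367 -0.0133  0.044 ]
[180. 333.] 21.4 [0.2381 0.4487 0.044 ]
[569.4 314.3] 12.5 [ 0.2981 -0.4314  0.044 ]
[166.5 287.5] 60.1 [0.3398 0.4838 0.044 ]
[510. 277.] 40.5 [ 0.3788 -0.2987  0.044 ]
[174.  243.5] 16.8 [0.4403 0.4707 0.044 ]
[  2. 227.] 10.2 [0.4709 0.8728 0.044 ]
[316.8 197.2] 10.0 [0.5527 0.1438 0.044 ]
[113.5 192. ] 26.8 [0.5568 0.6167 0.044 ]
[106.5 190. ] 26.1 [0.5611 0.6333 0.044 ]
[408.2 174.2] 10.3 [ 0.6096 -0.0664  0.044 ]
[368.6 161.6] 10.0 [0.6376 0.0255 0.044 ]
[394.   78.5] 20.1 [ 0.8347 -0.0315  0.044 ]
[128.1 105.6] 43.1 [0.7609 0.5922 0.044 ]
[273.   70.5] 23.8 [0.8499 0.253  0.044 ]
[148.5  93.5] 77.5 [0.7906 0.5452 0.044 ]
[54.7 29.1] 16.6 [0.9433 0.7767 0.044 ]
tray ((237.9137725830078, 167.97659301757812), (3.8617429733276367, 74.16429901123047), 86.76029968261719) [0.62127513 0.3348599  0.016     ] [[0.619, 0.424, 0.016], [0.632, 0.247, 0.016], [0.623, 0.246, 0.016], [0.61, 0.423, 0.016]]
[[ 0.    -0.951 -0.308]
 [ 1.     0.     0.   ]
 [-0.    -0.308  0.951]] [ 0.0785  0.0007 -0.1424] [[277.09964592   0.         321.09500631]
 [  0.         277.09964592 199.62024085]
 [  0.           0.           1.        ]]
tool mm [-426.7 -506.5    1.3] y-axis deg 72.5
```

```bash
python3 -m handwheel '[[[-28,-33,0],0,60],[[-28,-33,0],0,60],[[-28,-33,0],0,60],[[-28,-33,0],0,60],[[-28,-33,0],0,60],[[-28,-33,0],0,60],[[-28,-33,0],0,60],[[-28,-33,0],0,60]]' && python3 -m handwheel '[[[-28,-33,0],0,60],[[-28,-33,0],0,60],[[-28,-33,0],0,60],[[-28,-33,0],0,60],[[-28,-33,0],0,60],[[-28,-33,0],0,60],[[-28,-33,0],0,60],[[0,0,0],0,60]]'
python3 - <<'E'
from h import *
st(); f=grab_frame("wrist"); cv2.imwrite("pics/w1.png",f); cp=camera_params("wrist"); to([.42,-.087,.23])
for q,z in(("gauge_grip",.072),("gauge_tip",.014),("bush_a_mouth",.044)):
    for d in pinpoint(q,"wrist")[:3]: print(q,round(d["p"],2),np.round(d["point"]),np.round(ray(0,d["point"],z,cp),4))
E
```

```text
clock: 1.3
ee_pos: [0.3, 0.2038, 0.2316]
eef_rot: [0.001, 0.152, 0.988, 0.0]
contact_force: [2.1, 0.3, 0.2]
finger_gap: 0.703
finger_force: 0.0
clock: 2.1
ee_pos: [0.4191, -0.0787, 0.2315]
eef_rot: [0.001, 0.155, 0.988, -0.001]
contact_force: [0.6, 1.3, -0.7]
finger_gap: 0.699
finger_force: 0.0
{'clock': 2.1, 'ee_pos': [0.419, -0.079, 0.231], 'eef_rot': [0.001, 0.155, 0.988, -0.001], 'contact_force': [0.625, 1.329, -0.676], 'finger_gap': 0.699, 'qpos': [-0.447, 0.03, 1.807, -0.001, 1.302, -1.707]}
tool mm [-5.4 -9.6  1.2] y-axis deg 72.2
gauge_grip 0.98 [320. 187.] [ 0.4217 -0.0781  0.072 ]
gauge_grip 0.72 [318. 108.] [ 0.3402 -0.0535  0.072 ]
bush_a_mouth 0.63 [517. 223.] [0.552  0.1459 0.044 ]
```

View pics/w1.png

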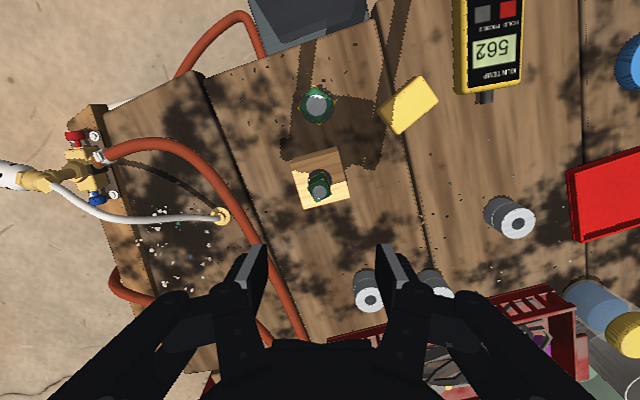

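The wrist view shows the stand at about (320,180) with the small gauge at (320,187). The large gauge is at (317,105), free on the bench. I'll enlarge this to confirm which is which and to see the handle's yaw.

```bash
python3 -c "
import cv2
f=cv2.imread('pics/w1.png')[75:220,260:390]; cv2.imwrite('pics/w1c.png',cv2.resize(f,None,fx=4,fy=4,interpolation=2))"
```

```text
(no output)
```

View pics/w1c.png

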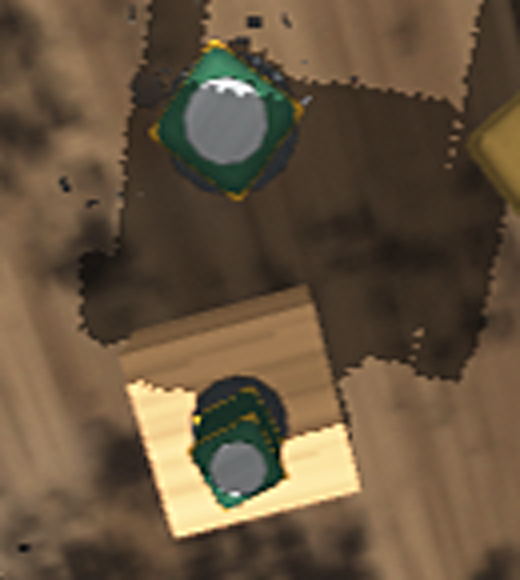

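Confirmed: the gauge in the wooden stand is clearly the smaller. Its handle edges are turned about 27° from the tool's closing axis. I'll turn −27° and go down.

```bash
python3 -m handwheel '[[[-2,-3,10],-7,50],[[0,0,10],-7,50],[[0,0,15],-7,50],[[0,0,15],-6,50],[[0,0,20],0,50],[[0,0,20],0,50],[[0,0,5],0,50],[[0,0,0],0,50]]'
python3 - <<'E'
from h import *
print(ray(0,(320,179.2),.045,None) if 0 else "")
st(); f=grab_frame("wrist"); cv2.imwrite("pics/w2.png",f); cp=camera_params("wrist"); to([.421,-.081,.13])
for q,z in(("gauge_grip",.072),("gauge",.014),("stand",0)):
    for d in pinpoint(q,"wrist")[:2]: print(q,round(d["p"],2),np.round(d["point"]),np.round(ray(0,d["point"],z,cp),4))
cv2.imwrite('pics/w2c.png',cv2.resize(f[60:360,180:460],None,fx=2,fy=2,interpolation=2))
E
```

```text
clock: 3.1
ee_pos: [0.4174, -0.0762, 0.1361]
eef_rot: [-0.001, -0.083, 0.997, 0.0]
contact_force: [-1.0, -0.2, -0.3]
finger_gap: 0.587
finger_force: 0.0

{'clock': 3.1, 'ee_pos': [0.417, -0.076, 0.136], 'eef_rot': [-0.001, -0.083, 0.997, 0.0], 'contact_force': [-1.029, -0.23, -0.258], 'finger_gap': 0.587, 'qpos': [-0.445, 0.129, 1.955, 0.0, 1.06, -2.183]}
tool mm [-2.2 -4.7  6.8] y-axis deg 99.6
gauge_grip 0.84 [364. 117.] [ 0.3401 -0.0578  0.072 ]
gauge_grip 0.58 [314. 219.] [ 0.4238 -0.0811  0.072 ]
gauge 0.91 [314. 195.] [ 0.4221 -0.0822  0.014 ]
gauge 0.87 [354. 117.] [ 0.3418 -0.0583  0.014 ]
stand 0.66 [316. 193.] [ 0.4238 -0.0807  0.    ]
```

View pics/w2c.png

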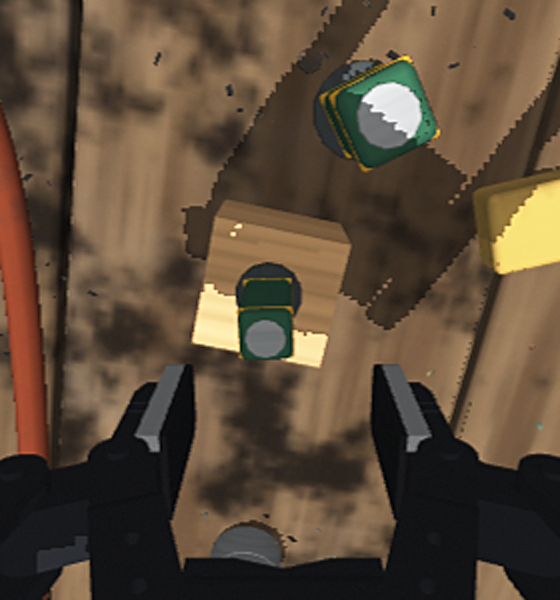

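The handle is now square to the pads and sits at about px (313,227). It needs about 5 mm in −x and 6 mm in −y. I'll descend and grip.

```bash
python3 -m handwheel '[[[-5,-6,10],0,50],[[0,0,15],0,50],[[0,0,20],0,50],[[0,0,20],0,50],[[0,0,14],0,50],[[0,0,0],0,50],[[0,0,0],0,15],[[0,0,0],0,15]]' 50; python3 -m handwheel '[[[0,0,0],0,15],[[0,0,0],0,15],[[0,0,0],0,15],[[0,0,0],0,15],[[0,0,-10],0,15],[[0,0,-20],0,15],[[0,0,-30],0,15],[[0,0,0],0,15]]'
```

```text
clock: 4.1
ee_pos: [0.4248, -0.083, 0.058]
eef_rot: [0.001, -0.083, 0.997, -0.0]
contact_force: [0.2, 0.0, 0.5]
finger_gap: 0.258
finger_force: 0.2
clock: 4.9
ee_pos: [0.426, -0.0834, 0.1207]
eef_rot: [0.003, -0.083, 0.997, -0.002]
contact_force: [1.0, 0.1, -1.2]
finger_gap: 0.228
finger_force: 49.4
```

```bash
python3 -m handwheel '[[[-20,-2,0],0,15],[[-35,-2,0],0,15],[[-35,-2,0],0,15],[[-35,-3,0],0,15],[[-30,-3,0],0,15],[[-19,-2,0],0,15],[[-10,0,0],0,15],[[0,0,0],0,15]]'
python3 - <<'E'
from h import *
st(); f=grab_frame("wrist"); cv2.imwrite("pics/w3.png",f); cp=camera_params("wrist"); z=r.read_state()["ee_pos"][2]
to([.61,-.066,.1207])
for q,z in(("bush_a_mouth",.044),("gauge_tip",z-.0487),("gauge_grip",z+.0143)):
    for d in pinpoint(q,"wrist")[:3]: print(q,round(d["p"],2),np.round(d["point"],1),np.round(ray(0,d["point"],z,cp),4))
cv2.imwrite('pics/w3c.png',cv2.resize(f[150:400,180:460],None,fx=2.4,fy=2.4,interpolation=2))
E
```

```text
clock: 5.7
ee_pos: [0.6078, -0.0657, 0.1163]
eef_rot: [-0.001, -0.083, 0.997, 0.0]
contact_force: [-0.6, 0.2, -1.5]
finger_gap: 0.227
finger_force: 49.4
{'clock': 5.7, 'ee_pos': [0.608, -0.066, 0.116], 'eef_rot': [-0.001, -0.083, 0.997, 0.0], 'contact_force': [-0.636, 0.19, -1.535], 'finger_gap': 0.227, 'qpos': [-0.29, 0.462, 1.532, 0.0, 1.149, -2.027]}
tool mm [-3.1 -0.8 -4.3] y-axis deg 99.5
bush_a_mouth 0.95 [585.6 186.7] [0.5522 0.1412 0.044 ]
gauge_tip 0.7 [322.9 216.1] [ 0.6029 -0.0645  0.0677]
gauge_grip 0.97 [320.3 261.4] [ 0.6041 -0.0661  0.1307]
```

View pics/w3c.png

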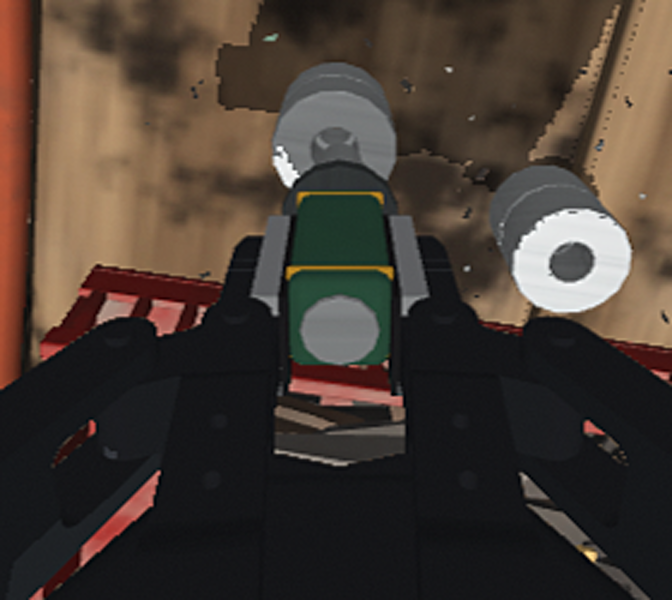

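The wrist view shows the pin tip at about px (320,216), over bushing C with its mouth at about (320,212). Bushing B is at (418,259).

```bash
python3 - <<'E'
from h import *
cp=camera_params("wrist");s=st()
for n,p,z in(("Cmouth",(319.6,211.7),.044),("B",(418.3,258.8),.044),("handletop",(321.3,287.5),.1528)):print(n,np.round(ray(0,p,z,cp),4), np.round(R().T@(ray(0,p,z,cp)-s["ee_pos"])*1000,1))
# face outline projection for check
T=np.array(cp["world_from_camera"]);K=np.array(cp["intrinsics"])
def pr(p): c=T[:3,:3].T@(np.array(p)-T[:3,3]); u=K@c; return u[:2]/u[2]
for o in([.6,-.066],[.604,-.066],[.608,-.066]):
    P=[pr([o[0]+.022*np.cos(a),o[1]+.022*np.sin(a),.044]) for a in np.linspace(0,6.28,60)];P=(np.array(P)-[180,150])*2.4
    print(o,P.min(0).round(),P.max(0).round())
E
```

```text
{'clock': 5.9, 'ee_pos': [0.606, -0.066, 0.117], 'eef_rot': [-0.001, -0.082, 0.997, 0.0], 'contact_force': [-0.756, 0.458, -1.367], 'finger_gap': 0.227, 'qpos': [-0.291, 0.459, 1.535, -0.0, 1.15, -2.027]}
Cmouth [ 0.6085 -0.0663  0.044 ] [-2.  -0.7 73.1]
B [0.6377 0.0263 0.044 ] [-46.1  85.9  73.1]
handletop [ 0.6044 -0.0657  0.1528] [  2.    0.6 -35.7]
[0.6, -0.066] [276.  62.] [404. 185.]
[0.604, -0.066] [274.  74.] [402. 195.]
[0.608, -0.066] [273.  85.] [400. 205.]
```

```bash
python3 -m handwheel '[[[-4.5,-1.3,0],0,15],[[0,0,5],0,15],[[0,0,8],0,15],[[0,0,6],0,15],[[0,0,4],0,15],[[0,0,3],0,15],[[0,0,2],0,15],[[0,0,0],0,15]]'
```

```text
clock: 6.7
ee_pos: [0.6123, -0.0665, 0.089]
eef_rot: [-0.0, -0.083, 0.997, 0.0]
contact_force: [0.1, 0.1, -1.5]
finger_gap: 0.228
finger_force: 49.4
```

```bash
python3 -m handwheel '[[[0,0,3],0,15],[[0,0,4],0,15],[[0,0,3],0,15],[[0,0,2],0,15],[[0,0,2],0,15],[[0,0,1],0,15],[[0,0,0],0,15],[[0,0,0],0,15]]'; python3 -m handwheel '[[[0,0,1],0,15],[[0,0,1],0,15],[[0,0,1],0,15],[[0,0,1],0,15],[[0,0,1],0,15],[[0,0,1],0,15],[[0,0,0],0,15],[[0,0,0],0,15]]'
```

```text
clock: 7.5
ee_pos: [0.6125, -0.0666, 0.0744]
eef_rot: [0.0, -0.083, 0.997, -0.0]
contact_force: [0.1, 0.2, -1.0]
finger_gap: 0.228
finger_force: 49.4
clock: 8.3
ee_pos: [0.6131, -0.0667, 0.0692]
eef_rot: [0.001, -0.083, 0.997, -0.0]
contact_force: [0.3, 0.9, 6.1]
finger_gap: 0.225
finger_force: 50.3
```

C stops about 23.5 mm deep with a few newtons, so it is narrow. I'll withdraw and try B.

```bash
python3 -m handwheel '[[[0,0,-6],0,15],[[0,0,-12],0,15],[[0,0,-15],0,15],[[0,0,-12],0,15],[[0,0,-6],0,15],[[-14,28,0],0,15],[[-16,32,0],0,15],[[-13,26,0],0,15]]'; python3 -m handwheel '[[[0,0,0],0,15],[[0,0,0],0,15],[[0,0,0],0,15],[[0,0,0],0,15],[[0,0,0],0,15],[[0,0,0],0,15],[[0,0,0],0,15],[[0,0,0],0,15]]'
python3 - <<'E'
from h import *
f=grab_frame("wrist"); cv2.imwrite("pics/w4.png",f); cp=camera_params("wrist"); s=st();z0=s["ee_pos"][2]
for q,z in(("bush_a_mouth",.044),("gauge_tip",z0-.0487),("gauge_grip",z0+.0143)):
    for d in pinpoint(q,"wrist")[:3]: p=ray(0,d["point"],z,cp);print(q,round(d["p"],2),np.round(d["point"],1),np.round(p,4),np.round(R().T@(p-s["ee_pos"])*1000,1))
cv2.imwrite('pics/w4c.png',cv2.resize(f[150:400,180:460],None,fx=2.4,fy=2.4,interpolation=2))
E
```

```text
clock: 9.1
ee_pos: [0.6407, 0.0266, 0.1195]
eef_rot: [-0.0, -0.082, 0.997, 0.0]
contact_force: [1.2, 0.4, -2.0]
finger_gap: 0.224
finger_force: 49.3
clock: 9.9
ee_pos: [0.6407, 0.0251, 0.1193]
eef_rot: [0.0, -0.082, 0.997, -0.0]
contact_force: [-0.2, 0.8, -1.7]
finger_gap: 0.228
finger_force: 49.4
{'clock': 9.95, 'ee_pos': [0.641, 0.025, 0.119], 'eef_rot': [0.0, -0.083, 0.997, 0.0], 'contact_force': [-0.216, -0.061, -1.415], 'finger_gap': 0.229, 'qpos': [-0.134, 0.506, 1.449, 0.0, 1.186, -1.87]}
bush_a_mouth 0.69 [491.5 125. ] [0.5528 0.1423 0.044 ] [ 67.4 130.   75.3]
gauge_tip 0.81 [321.8 218.9] [0.6391 0.026  0.0706] [ 1.4  1.  48.7]
gauge_grip 0.82 [320.6 262.2] [0.6383 0.0251 0.1336] [  2.3   0.3 -14.3]
gauge_grip 0.31 [324.1 190.4] [0.5995 0.0203 0.1336] [ 41.4   2.  -14.3]
```

View pics/w4c.png

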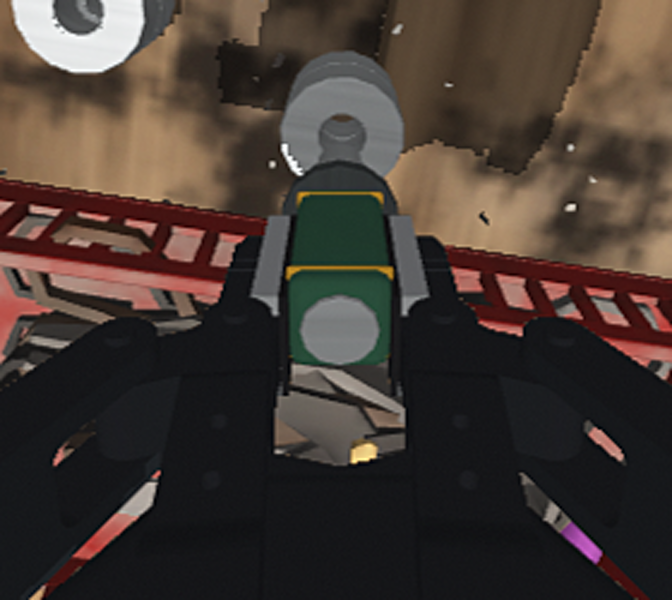

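B is under the tool, with its mouth at about px (323,207) and the pin tip at (321,218).

```bash
python3 - <<'E'
from h import *
cp=camera_params("wrist");s=st()
for n,p,z in(("Bmouth",(322.7,206.6),.044),("handletop",(321.3,287.5),s["ee_pos"][2]+.0365),("C",((78-0)/2.4+180,(10)/2.4+150),.044)):print(n,np.round(ray(0,p,z,cp),4), np.round(R().T@(ray(0,p,z,cp)-s["ee_pos"])*1000,1))
T=np.array(cp["world_from_camera"]);K=np.array(cp["intrinsics"])
def pr(p): c=T[:3,:3].T@(np.array(p)-T[:3,3]); u=K@c; return u[:2]/u[2]
for o in([.632,.026],[.636,.026],[.640,.026]):
  for rr in(.022,.008):
    P=[pr([o[0]+rr*np.cos(a),o[1]+rr*np.sin(a),.044]) for a in np.linspace(0,6.28,60)];P=(np.array(P)-[180,150])*2.4
    print(o,P.min(0).round(),P.max(0).round())
E
```

```text
{'clock': 10.1, 'ee_pos': [0.641, 0.025, 0.119], 'eef_rot': [-0.0, -0.083, 0.997, 0.0], 'contact_force': [-0.147, -0.586, -1.429], 'finger_gap': 0.223, 'qpos': [-0.134, 0.507, 1.449, 0.0, 1.186, -1.87]}
Bmouth [0.6387 0.0269 0.044 ] [ 1.7  1.9 75.3]
handletop [0.638  0.0255 0.1558] [  2.6   0.6 -36.5]
C [ 0.61   -0.0656  0.044 ] [ 45.3 -84.6  75.3]
[0.632, 0.026] [279.  55.] [407. 176.]
[0.632, 0.026] [320.  95.] [366. 139.]
[0.636, 0.026] [278.  66.] [405. 187.]
[0.636, 0.026] [318. 106.] [364. 150.]
[0.64, 0.026] [276.  77.] [403. 197.]
[0.64, 0.026] [316. 117.] [362. 160.]
```

```bash
python3 -m handwheel '[[[-1,1.2,4],0,15],[[0,0,8],0,15],[[0,0,8],0,15],[[0,0,4],0,15],[[0,0,3],0,15],[[0,0,2],0,15],[[0,0,1],0,15],[[0,0,0],0,15]]'
```

```text
clock: 10.9
ee_pos: [0.6415, 0.0266, 0.0893]
eef_rot: [0.0, -0.083, 0.997, -0.0]
contact_force: [-0.8, -0.4, -1.5]
finger_gap: 0.228
finger_force: 49.4
```

```bash
python3 -m handwheel '[[[0,0,3],0,15],[[0,0,4],0,15],[[0,0,3],0,15],[[0,0,2],0,15],[[0,0,2],0,15],[[0,0,1],0,15],[[0,0,0],0,15],[[0,0,0],0,15]]'; python3 -m handwheel '[[[0,0,1],0,15],[[0,0,1],0,15],[[0,0,1],0,15],[[0,0,1],0,15],[[0,0,1],0,15],[[0,0,1],0,15],[[0,0,0],0,15],[[0,0,0],0,15]]'
```

```text
clock: 11.7
ee_pos: [0.6415, 0.0267, 0.0744]
eef_rot: [0.0, -0.083, 0.997, -0.0]
contact_force: [0.4, 0.1, -1.2]
finger_gap: 0.228
finger_force: 49.4
clock: 12.5
ee_pos: [0.6414, 0.0267, 0.0683]
eef_rot: [-0.0, -0.083, 0.997, -0.0]
contact_force: [0.7, -0.2, -1.4]
finger_gap: 0.229
finger_force: 49.4
```

```bash
python3 -m handwheel '[[[0,0,1],0,15],[[0,0,1],0,15],[[0,0,1],0,15],[[0,0,1],0,15],[[0,0,1],0,15],[[0,0,0],0,15],[[0,0,0],0,15],[[0,0,0],0,15]]'
```

```text
clock: 13.3
ee_pos: [0.6415, 0.0266, 0.0633]
eef_rot: [0.0, -0.083, 0.997, -0.0]
contact_force: [0.2, -0.5, -2.2]
finger_gap: 0.226
finger_force: 49.4
```

B is free at 29 mm deep. I'll seat the gauge fully to confirm.

```bash
python3 -m handwheel '[[[0,0,2],0,15],[[0,0,1.5],0,15],[[0,0,1],0,15],[[0,0,1],0,15],[[0,0,1],0,15],[[0,0,0.5],0,15],[[0,0,0],0,15],[[0,0,0],0,15]]'
```

```text
clock: 14.1
ee_pos: [0.6416, 0.0267, 0.0573]
eef_rot: [0.0, -0.083, 0.997, -0.0]
contact_force: [-2.2, 0.3, 5.3]
finger_gap: 0.223
finger_force: 50.5
```

B takes the gauge home. A should then be narrow, but the task says to try all three, so I'll test A too and bring the gauge back.

```bash
python3 -m handwheel '[[[0,0,-6],0,15],[[0,0,-12],0,15],[[0,0,-16],0,15],[[0,0,-16],0,15],[[0,0,-10],0,15],[[6,12,-3],0,15],[[12,24,0],0,15],[[16,32,0],0,15]]'; python3 -m handwheel '[[[16,32,0],0,15],[[12,22,0],0,15],[[4,7,0],0,15],[[0,0,0],0,15],[[0,0,0],0,15],[[0,0,0],0,15],[[0,0,0],0,15],[[0,0,0],0,15]]'
python3 - <<'E'
from h import *
f=grab_frame("wrist"); cv2.imwrite("pics/w5.png",f); cp=camera_params("wrist"); s=st();z0=s["ee_pos"][2]
cv2.imwrite('pics/w5c.png',cv2.resize(f[150:400,180:460],None,fx=2.4,fy=2.4,interpolation=2))
T=np.array(cp["world_from_camera"]);K=np.array(cp["intrinsics"]);m=R()
def pr(p): c=T[:3,:3].T@(np.array(p)-T[:3,3]); u=K@c; return u[:2]/u[2]
for tx,ty in((0,0),(4,0),(0,4),(-4,0)):
    o=s["ee_pos"]+m@np.array([tx,ty,0])/1000
    for rr in(.022,.008):
        P=[pr([o[0]+rr*np.cos(a),o[1]+rr*np.sin(a),.044]) for a in np.linspace(0,6.28,60)];P=(np.array(P)-[180,150])*2.4
        print(tx,ty,P.min(0).round(),P.max(0).round())
E
```

```text
clock: 14.9
ee_pos: [0.596, 0.0884, 0.1189]
eef_rot: [-0.0, -0.082, 0.997, 0.0]
contact_force: [-0.2, 0.3, -1.8]
finger_gap: 0.23
finger_force: 49.4
clock: 15.7
ee_pos: [0.5556, 0.1423, 0.1192]
eef_rot: [-0.0, -0.082, 0.997, -0.0]
contact_force: [-0.2, 0.8, -0.5]
finger_gap: 0.228
finger_force: 49.4
{'clock': 15.75, 'ee_pos': [0.555, 0.142, 0.119], 'eef_rot': [-0.0, -0.082, 0.997, -0.0], 'contact_force': [-0.974, 0.184, -2.261], 'finger_gap': 0.228, 'qpos': [0.057, 0.397, 1.629, -0.0, 1.116, -1.679]}
0 0 [274.  79.] [400. 198.]
0 0 [314. 119.] [360. 162.]
4 0 [274.  68.] [401. 188.]
4 0 [314. 108.] [360. 151.]
0 4 [285.  79.] [412. 198.]
0 4 [326. 119.] [372. 162.]
-4 0 [274.  91.] [400. 209.]
-4 0 [314. 130.] [360. 173.]
```

View pics/w5c.png

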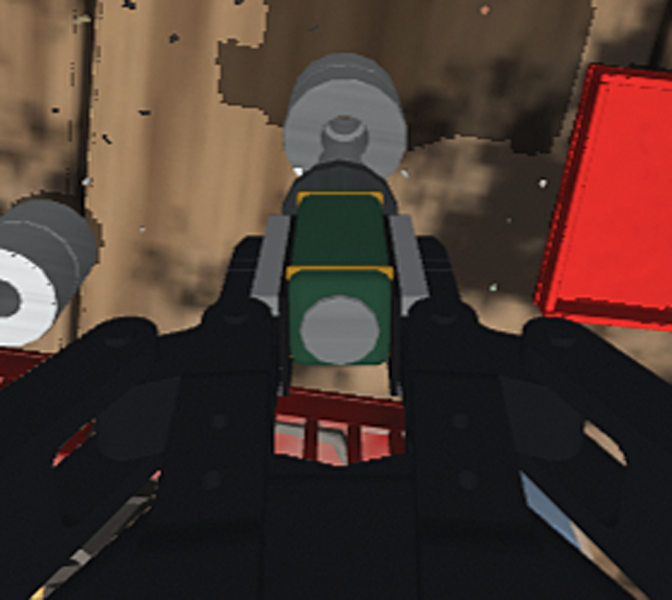

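A's mouth is at about px (324,206), 3 mm to +y of the tool and 2 mm from the pin axis.

```bash
python3 -m handwheel '[[[-1.5,2.2,4],0,15],[[0,0,8],0,15],[[0,0,8],0,15],[[0,0,4],0,15],[[0,0,3],0,15],[[0,0,2],0,15],[[0,0,1],0,15],[[0,0,0],0,15]]'
```

```text
clock: 16.55
ee_pos: [0.5565, 0.1453, 0.0894]
eef_rot: [0.0, -0.083, 0.997, -0.0]
contact_force: [1.1, -0.3, -2.5]
finger_gap: 0.225
finger_force: 49.4
```

```bash
python3 -m handwheel '[[[0,0,3],0,15],[[0,0,4],0,15],[[0,0,3],0,15],[[0,0,2],0,15],[[0,0,2],0,15],[[0,0,1],0,15],[[0,0,0],0,15],[[0,0,0],0,15]]'; python3 -m handwheel '[[[0,0,1],0,15],[[0,0,1],0,15],[[0,0,1],0,15],[[0,0,1],0,15],[[0,0,1],0,15],[[0,0,1],0,15],[[0,0,0],0,15],[[0,0,0],0,15]]'
```

```text
clock: 17.35
ee_pos: [0.5562, 0.1455, 0.0742]
eef_rot: [-0.0, -0.083, 0.997, 0.0]
contact_force: [2.0, -1.3, -1.7]
finger_gap: 0.226
finger_force: 49.5
clock: 18.15
ee_pos: [0.5568, 0.1451, 0.0694]
eef_rot: [0.001, -0.083, 0.997, -0.0]
contact_force: [-0.1, -2.5, 7.0]
finger_gap: 0.226
finger_force: 50.8
```

A is narrow too (23.5 mm). Back to B.

```bash
python3 -m handwheel '[[[0,0,-6],0,15],[[0,0,-14],0,15],[[0,0,-18],0,15],[[0,0,-12],0,15],[[-8,-16,-2],0,15],[[-14,-30,0],0,15],[[-18,-38,0],0,15],[[-14,-28,0],0,15]]'; python3 -m handwheel '[[[-8,-14,0],0,15],[[-3,-5,0],0,15],[[0,0,0],0,15],[[0,0,0],0,15],[[0,0,0],0,15],[[0,0,0],0,15],[[0,0,0],0,15],[[0,0,0],0,15]]'
python3 -c "
from h import *
to([.6416,.0267,.1193])"
```

```text
clock: 18.95
ee_pos: [0.629, 0.0414, 0.1197]
eef_rot: [-0.0, -0.082, 0.997, -0.0]
contact_force: [0.4, -0.5, -0.6]
finger_gap: 0.229
finger_force: 49.5
clock: 19.75
ee_pos: [0.6418, 0.0274, 0.1205]
eef_rot: [0.0, -0.083, 0.997, -0.0]
contact_force: [-1.1, 0.9, -1.0]
finger_gap: 0.226
finger_force: 49.5
tool mm [ 0.3 -0.7  1.2] y-axis deg 99.5
```

```bash
python3 -m handwheel '[[[0,-0.7,5],0,15],[[0,0,8],0,15],[[0,0,8],0,15],[[0,0,4],0,15],[[0,0,3],0,15],[[0,0,2],0,15],[[0,0,1],0,15],[[0,0,0],0,15]]'
```

```text
clock: 20.55
ee_pos: [0.6421, 0.0262, 0.0893]
eef_rot: [0.0, -0.083, 0.997, 0.0]
contact_force: [-0.4, 1.2, -1.3]
finger_gap: 0.227
finger_force: 49.5
```

```bash
python3 -m handwheel '[[[0,0,3],0,15],[[0,0,4],0,15],[[0,0,4],0,15],[[0,0,3],0,15],[[0,0,3],0,15],[[0,0,3],0,15],[[0,0,3],0,15],[[0,0,0],0,15]]';  python3 -m handwheel '[[[0,0,2],0,15],[[0,0,2],0,15],[[0,0,1.5],0,15],[[0,0,1.5],0,15],[[0,0,1],0,15],[[0,0,1],0,15],[[0,0,0],0,15],[[0,0,0],0,15]]'
```

```text
clock: 21.35
ee_pos: [0.6417, 0.0263, 0.0657]
eef_rot: [-0.0, -0.083, 0.997, 0.0]
contact_force: [0.3, -0.9, 0.0]
finger_gap: 0.224
finger_force: 49.5
clock: 22.15
ee_pos: [0.642, 0.0263, 0.0573]
eef_rot: [0.0, -0.083, 0.997, -0.0]
contact_force: [0.1, 0.5, -1.5]
finger_gap: 0.228
finger_force: 49.5
```

Reseating: 1 mm more, then release, rise, and move towards C.

```bash
python3 -m handwheel '[[[0,0,0.7],0,15],[[0,0,0],0,15],[[0,0,0],0,25],[[0,0,0],0,35],[[0,0,0],0,45],[[0,0,0],0,45],[[0,0,-5],0,45],[[0,0,-15],0,45]]';  python3 -m handwheel '[[[0,0,-25],0,65],[[0,0,-20],0,65],[[12,-24,-5],0,65],[[16,-32,0],0,65],[[15,-28,0],0,65],[[3,-4,0],0,65],[[0,0,0],0,65],[[0,0,0],0,65]]'
python3 - <<'E'
from h import *
s=st();f=grab_frame("wrist");cp=camera_params("wrist");g=grab_frame("top")
z=np.mean([ray("top",p,.016) for p in((198.5,168.5),(277.7,165),(278.8,212.7),(199.2,213.8))],0);print("tray",z)
cv2.imwrite("pics/w6.png",np.vstack([cv2.resize(f[100:400,180:460],None,fx=1,fy=1),g[120:320,200:480]]))
f2=np.hstack([cv2.resize(f[100:400,180:460],(400,428)),cv2.resize(g[130:290,280:440],(400,428),interpolation=2)]);cv2.imwrite("pics/w6.png",f2[:,:800])
for q,z in(("bush_a_mouth",.044),("gauge_grip",.071)):
    for d in pinpoint(q,"wrist")[:3]: p=ray(0,d["point"],z,cp);print(q,round(d["p"],2),np.round(d["point"],1),np.round(p,4),np.round(R().T@(p-s["ee_pos"])*1000,1))
E
```

```text
clock: 22.95
ee_pos: [0.6408, 0.0264, 0.0757]
eef_rot: [-0.002, -0.083, 0.997, 0.0]
contact_force: [0.1, -0.1, -0.3]
finger_gap: 0.527
finger_force: 0.0
clock: 23.75
ee_pos: [0.6116, -0.0675, 0.1274]
eef_rot: [0.001, -0.083, 0.997, 0.0]
contact_force: [-0.1, 0.3, 0.1]
finger_gap: 0.76
finger_force: 0.0
{'clock': 23.75, 'ee_pos': [0.612, -0.068, 0.127], 'eef_rot': [0.001, -0.083, 0.997, 0.0], 'contact_force': [-0.074, 0.263, 0.091], 'finger_gap': 0.76, 'qpos': [-0.291, 0.456, 1.511, 0.001, 1.173, -2.028]}
tray [0.56878301 0.33178533 0.016     ]
bush_a_mouth 0.75 [582.7 177.1] [0.5509 0.1443 0.044 ] [ 24.8 219.   83.4]
gauge_grip 0.56 [428.1 268.8] [0.642  0.0274 0.071 ] [-45.7  88.5  56.4]
gauge_grip 0.27 [402.6 227.9] [ 0.6101 -0.0025  0.071 ] [-9.3 64.4 56.4]
```

View pics/w6.png

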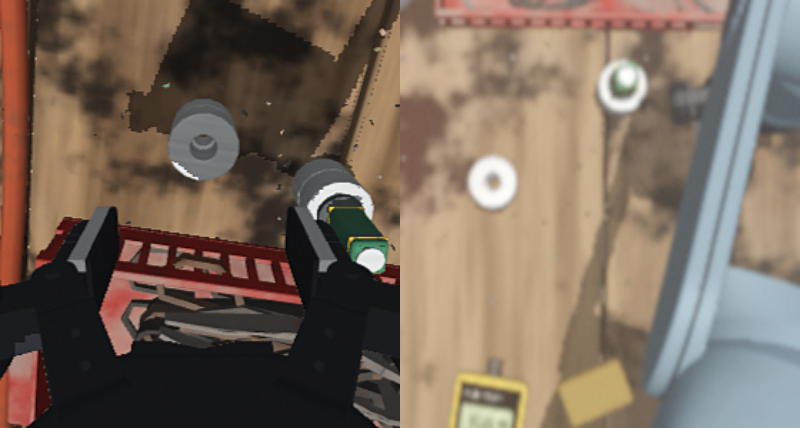

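The gauge stands home in B (wrist px (432,265)). C's mouth is at about (323,202).

```bash
python3 - <<'E'
from h import *
s=st();cp=camera_params("wrist")
p=ray(0,(323,202),.044,cp);print(p,np.round(R().T@(p-s["ee_pos"])*1000,1))
E
```

```text
{'clock': 23.95, 'ee_pos': [0.611, -0.067, 0.127], 'eef_rot': [0.0, -0.083, 0.997, 0.0], 'contact_force': [-1.024, -0.966, -0.393], 'finger_gap': 0.764, 'qpos': [-0.29, 0.457, 1.512, 0.0, 1.173, -2.028]}
[ 0.6078422  -0.06541691  0.044     ] [ 3.3  2.2 82.6]
```

```bash
python3 -m handwheel '[[[2,1.5,10],0,65],[[0,0,20],0,65],[[0,0,25],0,65],[[0,0,25],0,65],[[0,0,18],0,65],[[0,0,9],0,65],[[0,0,4],0,65],[[0,0,0],0,65]]'; python3 -m handwheel '[[[0,0,0],0,38],[[0,0,0],0,38],[[0,0,0],0,38],[[0,0,0],0,38],[[0,0,0],0,38],[[0,0,-6],0,38],[[0,0,-14],0,38],[[0,0,-20],0,38]]' 60
```

```text
clock: 24.75
ee_pos: [0.6089, -0.0668, 0.0153]
eef_rot: [-0.0, -0.083, 0.997, 0.0]
contact_force: [0.0, -0.4, -0.4]
finger_gap: 0.763
finger_force: 0.0
clock: 25.55
ee_pos: [0.6075, -0.0667, 0.0551]
eef_rot: [-0.002, -0.083, 0.997, 0.001]
contact_force: [-0.0, 0.1, -4.1]
finger_gap: 0.492
finger_force: 61.5
```

```bash
python3 -m handwheel '[[[0,0,-30],0,38],[[0,0,-30],0,38],[[0,8,-20],0,38],[[-1,20,0],0,38],[[-3,35,0],0,38],[[-3,40,0],0,38],[[-3,45,0],0,38],[[-3,45,0],0,38]]'; python3 -m handwheel '[[[-4,45,0],0,38],[[-4,45,0],0,38],[[-4,45,0],0,38],[[-3,40,0],0,38],[[-2,35,0],0,38],[[-1,25,0],0,38],[[-1,10,0],0,38],[[0,3,0],0,38]]'
python3 - <<'E'
from h import *
f=grab_frame("wrist");st();to([.566,.374,.019])
cv2.imwrite("pics/w7.png",f)
cp=camera_params("wrist")
h=((f[...,2]>170)&(f[...,1]<80)&(f[...,0]<80)).astype(np.uint8)
c=max(cv2.findContours(h,0,2)[0],key=cv2.contourArea); a=cv2.minAreaRect(c);print([np.round(ray(0,p,.016,cp),3).tolist() for p in cv2.boxPoints(a)])
E
```

```text
clock: 26.35
ee_pos: [0.5893, 0.1268, 0.1362]
eef_rot: [-0.0, -0.082, 0.997, -0.0]
contact_force: [-0.1, -0.5, -4.9]
finger_gap: 0.495
finger_force: 61.7
clock: 27.15
ee_pos: [0.5672, 0.3742, 0.1356]
eef_rot: [-0.0, -0.084, 0.997, -0.0]
contact_force: [-0.2, -1.0, -4.7]
finger_gap: 0.496
finger_force: 61.8
{'clock': 27.2, 'ee_pos': [0.567, 0.374, 0.136], 'eef_rot': [-0.0, -0.083, 0.997, -0.0], 'contact_force': [0.368, 0.176, -4.38], 'finger_gap': 0.493, 'qpos': [0.419, 0.557, 1.319, -0.0, 1.266, -1.319]}
tool mm [  1.3   0.7 116.6] y-axis deg 99.5
[[0.628, 0.235, 0.016], [0.523, 0.24, 0.016], [0.509, 0.356, 0.016], [0.614, 0.367, 0.016]]
```

View pics/w7.png

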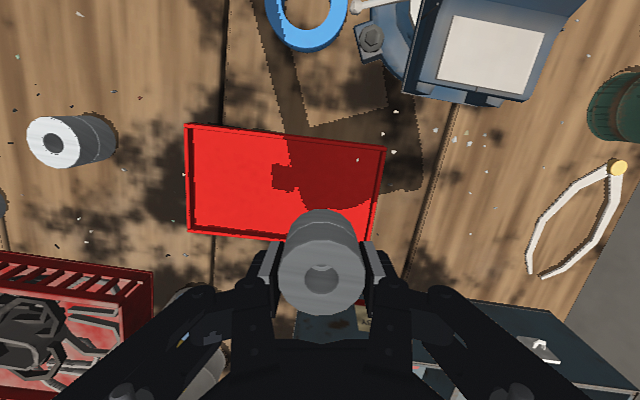

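The tray shows at px (186,124), (385,147) and (188,231), with the held bushing over its far end. The vise is off to the upper right.

```bash
python3 - <<'E'
from h import *
cp=camera_params("wrist")
for p in((186,124),(385,147),(188,231),(375,245)):print(np.round(ray(0,p,.016,cp),3))
P=[ray(0,p,.016,cp) for p in((186,124),(385,147),(188,231))]; c=(P[1]+P[2])/2; d=(P[1]-P[0]);d/=np.linalg.norm(d[:2]); print(c,d)
for k in(.042,-.042): print(c+k*d); to([*(c+k*d)[:2],.020])
E
```

```text
[0.523 0.241 0.016]
[0.513 0.426 0.016]
[0.63  0.245 0.016]
[0.614 0.439 0.016]
[0.5714163  0.33545044 0.016     ] [-0.05345683  0.99857016  0.        ]
[0.56917111 0.37739039 0.016     ]
tool mm [ -2.4   3.5 115.5] y-axis deg 99.5
[0.57366149 0.29351049 0.016     ]
tool mm [  7.1 -79.9 115.6] y-axis deg 99.5
```

```bash
python3 -m handwheel '[[[-1,2,10],0,38],[[0,0,22],0,38],[[0,0,27],0,38],[[0,0,25],0,38],[[0,0,16],0,38],[[0,0,8],0,38],[[0,0,4],0,38],[[0,0,2],0,38]]'; python3 -m handwheel '[[[0,0,1],0,38],[[0,0,1],0,38],[[0,0,0.5],0,38],[[0,0,0],0,38],[[0,0,0],0,50],[[0,0,0],0,60],[[0,0,0],0,62],[[0,0,0],0,62]]'
```

```text
clock: 28.0
ee_pos: [0.5692, 0.3754, 0.0221]
eef_rot: [0.001, -0.082, 0.997, 0.0]
contact_force: [-1.2, -0.2, -3.6]
finger_gap: 0.496
finger_force: 61.8
clock: 28.8
ee_pos: [0.5686, 0.3755, 0.0191]
eef_rot: [0.0, -0.083, 0.997, 0.0]
contact_force: [-0.7, -0.6, 0.4]
finger_gap: 0.721
finger_force: 0.0
```

```bash
python3 -m handwheel '[[[0,0,-8],0,62],[[0,0,-25],0,62],[[0,0,-30],0,65],[[0,0,-20],0,65],[[5,-20,0],0,65],[[9,-38,0],0,65],[[10,-42,0],0,65],[[10,-42,0],0,65]]'; python3 -m handwheel '[[[9,-40,0],0,65],[[7,-30,0],0,65],[[3,-13,0],0,65],[[0,0,0],0,65],[[0,0,0],0,65],[[0,0,0],0,65],[[0,0,0],0,65],[[0,0,0],0,65]]'
python3 - <<'E'
from h import *
f=grab_frame("wrist");s=st();cp=camera_params("wrist");to([.5535,.1445,.016])
cv2.imwrite("pics/w8.png",f)
for d in pinpoint("bush_a_mouth","wrist")[:3]: p=ray(0,d["point"],.044,cp);print(round(d["p"],2),np.round(d["point"],1),np.round(p,4),np.round(R().T@(p-s["ee_pos"])*1000,1))
E
```

```text
clock: 29.6
ee_pos: [0.5583, 0.2287, 0.1028]
eef_rot: [0.001, -0.083, 0.997, 0.0]
contact_force: [0.3, 0.4, -0.1]
finger_gap: 0.763
finger_force: 0.0
clock: 30.4
ee_pos: [0.5532, 0.1458, 0.102]
eef_rot: [-0.0, -0.083, 0.997, 0.0]
contact_force: [-0.0, -0.7, 0.4]
finger_gap: 0.76
finger_force: 0.0
{'clock': 30.45, 'ee_pos': [0.553, 0.146, 0.102], 'eef_rot': [-0.0, -0.083, 0.997, 0.0], 'contact_force': [-0.027, 0.257, 0.272], 'finger_gap': 0.763, 'qpos': [0.062, 0.414, 1.651, 0.0, 1.077, -1.675]}
tool mm [-0.1 -1.2 86. ] y-axis deg 99.6
0.68 [319.9 212.3] [0.5502 0.1447 0.044 ] [ 3.1 -0.4 58. ]
```

```bash
python3 -m handwheel '[[[1.5,-0.7,10],0,65],[[0,0,20],0,65],[[0,0,22],0,65],[[0,0,18],0,65],[[0,0,10],0,65],[[0,0,6],0,65],[[0,0,0],0,65],[[0,0,0],0,65]]'; python3 -m handwheel '[[[0,0,0],0,38],[[0,0,0],0,38],[[0,0,0],0,38],[[0,0,0],0,38],[[0,0,0],0,38],[[0,0,-6],0,38],[[0,0,-20],0,38],[[0,0,-30],0,38]]' 60
python3 -c "
from h import *
to([.5735,.2935,.1])"
```

```text
clock: 31.3
ee_pos: [0.5525, 0.1439, 0.0166]
eef_rot: [0.0, -0.083, 0.997, -0.0]
contact_force: [-0.1, 0.6, 0.7]
finger_gap: 0.759
finger_force: 0.0
clock: 32.1
ee_pos: [0.5497, 0.1436, 0.0707]
eef_rot: [-0.003, -0.083, 0.997, 0.0]
contact_force: [0.6, 0.6, -3.0]
finger_gap: 0.489
finger_force: 61.7
tool mm [-48.  143.9 -29.5] y-axis deg 99.5
```

```bash
python3 -m handwheel '[[[0,0,-20],0,38],[[-6,15,-10],0,38],[[-10,28,0],0,38],[[-12,35,0],0,38],[[-10,32,0],0,38],[[-7,22,0],0,38],[[-2,7,0],0,38],[[0,0,0],0,38]]'
python3 -c "
from h import *
st();to([.5735,.289,.0205])"
```

```text
clock: 32.9
ee_pos: [0.5745, 0.2901, 0.101]
eef_rot: [-0.001, -0.084, 0.996, -0.0]
contact_force: [0.2, -0.1, -3.6]
finger_gap: 0.498
finger_force: 61.8
{'clock': 32.9, 'ee_pos': [0.574, 0.29, 0.101], 'eef_rot': [-0.001, -0.084, 0.996, -0.0], 'contact_force': [0.163, -0.067, -3.638], 'finger_gap': 0.498, 'qpos': [0.295, 0.529, 1.459, 0.0, 1.155, -1.444]}
tool mm [ 1.  -1.  80.5] y-axis deg 99.6
```

```bash
python3 -m handwheel '[[[0,-1,8],0,38],[[0,0,18],0,38],[[0,0,20],0,38],[[0,0,15],0,38],[[0,0,9],0,38],[[0,0,5],0,38],[[0,0,3],0,38],[[0,0,0],0,38]]'; python3 -m handwheel '[[[0,0,1],0,38],[[0,0,1],0,38],[[0,0,0.5],0,38],[[0,0,0],0,38],[[0,0,0],0,50],[[0,0,0],0,60],[[0,0,0],0,60],[[0,0,0],0,60]]';  python3 -m handwheel '[[[0,0,-8],0,60],[[0,0,-25],0,60],[[0,0,-30],0,60],[[0,0,-30],0,60],[[40,0,-10],0,60],[[40,0,0],0,60],[[40,0,0],0,60],[[0,0,0],0,60]]'
python3 - <<'E'
from h import *
st();a=grab_frame("scene");b=grab_frame("top")
cv2.imwrite("pics/end.png",np.hstack([cv2.resize(a[120:320,230:430],(400,400),interpolation=2),cv2.resize(b[120:300,190:430],(400,300),interpolation=2)]) if 0 else np.hstack([cv2.resize(a[120:320,220:420],(400,400),interpolation=2),cv2.resize(b[110:310,200:400+30-30],(400,400),interpolation=2)]))
E
```

```text
clock: 33.7
ee_pos: [0.5758, 0.2876, 0.0242]
eef_rot: [0.0, -0.083, 0.997, 0.0]
contact_force: [0.1, 0.5, -3.4]
finger_gap: 0.498
finger_force: 61.8
clock: 34.5
ee_pos: [0.5759, 0.2878, 0.0221]
eef_rot: [0.0, -0.083, 0.997, 0.0]
contact_force: [0.4, 0.1, 0.4]
finger_gap: 0.704
finger_force: 0.0
clock: 35.3
ee_pos: [0.4509, 0.267, 0.1245]
eef_rot: [-0.003, -0.083, 0.997, -0.001]
contact_force: [-0.1, 0.7, -0.6]
finger_gap: 0.703
finger_force: 0.0
{'clock': 35.3, 'ee_pos': [0.451, 0.267, 0.125], 'eef_rot': [-0.003, -0.083, 0.997, -0.001], 'contact_force': [-0.081, 0.718, -0.552], 'finger_gap': 0.703, 'qpos': [0.321, 0.314, 1.74, 0.0, 1.093, -1.417]}
```

View pics/end.png

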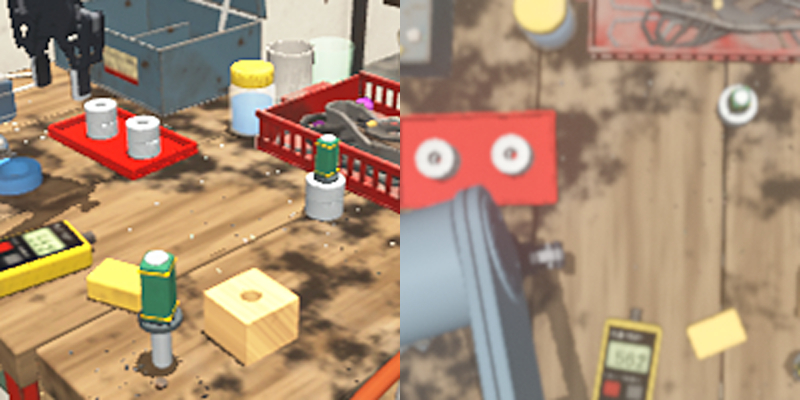

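The picture shows both narrow bushings upright in the red tray (crop (102,118) and (143,137)). The gauge is home in its bushing at (326,180), everything else is undisturbed, and the robot touches nothing.

```bash
python3 -c "
from plant import r
print(r.close_job())"
```

```text
the job is handed in; nothing more can be done
None
```

The job is handed in at about 35 s: the gauge stands home in bushing B, where B stood on the worktop, and the two narrow bushings (A and C, both stopping about 23.5 mm deep at under 10 N) stand upright in the red tray; no verdict came back.

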